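Clamp a gift tube under the lever-arch hoops

ROBOT

A 6-joint arm with a two-finger parallel gripper is mounted at the origin on a cart in front of the work surface, level with it; the furniture and walls round the work are solid. World frame = base frame: x ahead of the robot, y to its left, z up, the work surface at z = 0. Lengths are in m, angles in rad, forces in N, time in s.
With the tool pointing down it reaches from about 0.375 to 0.9 m from the base axis. Payload 3.1 kg.
Tool frame: the origin (TCP) lies between the finger pads; the fingertips stand 8 mm ahead of it and the grasp point (between the pads) lies 11 mm behind it; z points along the fingers, y is the line along which they close (so a half turn about z gives the same grasp; the last joint's range is limited). The gripper opens to 85 mm and grips with 20 to 120 N. Pads are 22 mm wide; open, the fingers measure 114 mm over their backs; the gripper's body (76 mm by 85 mm) begins 54 mm behind the grasp point. The pads swing forward as they close: fully open they stand 13 mm farther back than shut.
Start: joints at [1.042, 0.527, 1.433, -0, 1.181, -0.178], TCP at [0.215, 0.587, 0.239] pointing down, gripper open.
Joint ranges: [-3.08, 3.08], [-0.75, 2.2], [0.22, 2.44], [-1.43, 4.57], [0, 2.65], [-2.85, 2.85]. Speed limits (rad/s): [2.79, 2.79, 3.14, 3.14, 3.14, 3.14].

INTERFACE

Orientations are given as a unit quaternion [x, y, z, w].
In Python, from station import readout, cams, sign_off gives the robot as it stands.
- The arm moves only by the tool send_rows, never from a script. Its argument "commands" is text: rows parted by semicolons, each of 5 numbers parted by spaces: the finger opening in mm, from 0 to 85.4, then the shift along the tool's x, y, z each as a share of 0.02 m, from -1 to 1, then the turn about the tool's z as a share of 4 degrees, from -1 to 1. In form: grip dx dy dz spin; .... A call has 1 to 20 rows; each row shifts and turns the commanded pose from where the row before left it, along the tool's axes as they then stand; what a row does not reach is not made up. A row lasts 1/12 s, in which the tool goes at most 41.7 mm and 7.16 degrees, less where a joint would pass 70% of its speed; a pose out of reach is approached as far as the arm can. A call with a number of a shift or a turn outside -1 to 1 is refused whole. A call with a gripper value outside its range is refused whole. The fingers move at their own pace and stop on an object; "grip_force" is the grip in N (left out, the last holds). Time passes only in rows, so rows that do not move let the fingers close. It gives the time, the measured TCP pose, the force, the opening and the grip force at its end, in the units of the state.
- readout.sense(): the state, without advancing time (a new reading comes with each control period).
- cams.snapshot(name): name is "scene" or "side" or "wrist"; returns a dict with "pixels" (480x640x3 uint8, red, green, blue), "intrinsics" (3x3 intrinsics, pixels), "eye" and "rotation" of the camera in the world. Camera axes: x right, y down, z forward; pixel columns grow to the right and rows downward; lengths in m; the calibration is good to about 2 mm. A picture is of the moment at which its call begins. There is no depth.
- sign_off(): hands the job in; it is judged then, once.
The state is a dict: "t": time; "q": joint angles; "qd": joint speeds; "tau": joint torques, N m; "tcp_pos": TCP position; "tool_rot": TCP orientation; "force": force on the tool from outside, world axes, zero at the start; "ft_torque": the same for the moment, N m; "finger_gap": opening from 0.0 (shut) to 1.0 (fully open); "gripper_force": force on a finger pad.
Only numpy, scipy, OpenCV 4.12 (cv2) and the standard library are available. Lean on these libraries where they do the work, as an engineer would, in place of code of your own. Each camera call takes 0.05 s, during which the arm holds its last target. There are 200 camera calls.

TASK

Lift the black tab of the lever so that the two hoops of the tube clamp spring open, lay the longer of the two gift tubes in the clamp's V-shaped cradle, and, while it lies in the groove with the hoops still open, push it back along the groove until it bears lightly but surely on the end plate. Then press the lever fully down so that the hoops close over the tube, and leave it so, the tube still in the groove and against the plate. Leave the shorter tube and the other goods where they are, and never ram the tube hard into the plate.

Things in the scene. Friction and masses are not known exactly. Their poses are not given: they have to be found in the camera images.
- clamp: tube clamp fixed to the table: wooden board 12 mm thick (x = -80 to 125, y = -82 to 58 mm) with a steel V cradle, end plate, two hoops and a lever. Origin on the table top; x runs along the groove towards the end plate (roughly away from the robot), y to the left, z up. The groove lies along y = 0
- seat (a point): where the middle of the long tube lies when seated in the groove and against the end plate: x = 45, y = 0, z = 48 mm in the clamp's frame, same axes. The cradle is two V saddles, 26 mm long, at x = 0 and 90 mm of the clamp: faces at 45 degrees, mouth 56 mm wide, upper edges at z = 45 mm; the 64 mm between them are open down to the board for the fingers
- end_plate: upright steel plate at the far end of the groove, 50 mm wide, top 72 mm above the table, 8 mm thick; origin at the foot of the face that looks at the tube (x = 110 mm in the clamp's frame), 65 mm beyond the seat. Friction in the groove resists sliding when the tube is pressed down, and can be mistaken for the plate
- hoops (a joint): angle of the two hoops, rad: 0 closed over the cradle, 1.84 fully open; always 2.3 x the lever angle. They hinge on an axle along the left side of the cradle (y = 36, z = 30 mm in the clamp's frame) and stand at x = 0 and 90 mm; open they lean out to the left, up to 95 mm above the table
- lever (a joint): lever angle, rad: 0 down (hoops closed), 0.8 up (hoops open). Pivots about the clamp's y axis at x = 0, y = -55, z = 40 mm; when down it points to -x (to the robot), lifting its tab swings it up and back. An over-centre spring (dead centre 0.25 rad) holds it at both ends: lifting starts with about 4 N at the tab, pressing down from fully up with about 7 N
- lever_tab (a point): middle of the black tab at the free end of the lever, 34 mm long, 16 mm wide (across, along the clamp's y), 12 mm thick, 99 mm from the pivot; sticks out in front of the board when down and can be pinched across its width from above. Its x axis runs along the lever from the tab to the pivot, z out of its upper face
- stand: wooden stand fixed to the table to the left of the clamp, 165 x 125 x 10 mm, with two places, 90 mm apart (x = -45 and +45 mm in its frame), each with two rails on which a tube lies along the stand's y, so about crosswise to the clamp's groove; origin on the table under its middle. Which tube lies in which place varies
- long_tube_mid (a point): centre of the longer gift tube: card tube with metal caps, 130 mm long, 44 mm diameter, about 0.16 kg, x axis along the tube. On the stand its centre is 40 mm above the table
- short_tube_mid (a point): centre of the shorter gift tube (leave alone): 85 mm long, 44 mm diameter, x axis along the tube
- ring_pack_a: wrapped ring cake, 90 x 94 x 25 mm, bystander at the back
- ring_pack_b: wrapped ring cake, 90 x 94 x 24 mm, bystander at the left front
- bar_a: wrapped pastry bar, 57 x 101 x 25 mm, bystander at the front edge
- bar_b: wrapped pastry bar, 57 x 101 x 25 mm, bystander at the right front
- tin: round tin, 58 mm diameter, 72 mm high, bystander at the back left
- rattan: rattan ball, 60 mm, bystander at the back right

How it is judged:
On the way, in this order (a step that is already met when the one before it is completed fails the run):
1. the lever is up and the hoops stand open (value of joint lever above 0.7 rad and value of joint hoops above 1.55 rad), for 0.2 s.
2. the long tube lies in the groove with the hoops open and is pushed against the end plate with at least 2 N (value of joint hoops above 1.4 rad and contact force between long_tube and end_plate above 2 N and z of long_tube_mid in the frame of seat between -0.004 and 0.004 m and y of long_tube_mid in the frame of seat between -0.004 and 0.004 m), for 0.1 s.
At the end, for the whole second after the job is handed in: The lever is fully down (within 0.04 rad) and the hoops closed (within 0.1 rad) over the long tube, which lies still in the groove, its middle within 4 mm of the seat along each axis (so against the end plate) and parallel to the groove within 0.08 rad (value of joint lever below 0.04 rad and value of joint hoops below 0.1 rad and x of long_tube_mid in the frame of seat between -0.004 and 0.004 m and y of long_tube_mid in the frame of seat between -0.004 and 0.004 m and z of long_tube_mid in the frame of seat between -0.004 and 0.004 m and angle between the x axis of long_tube_mid and the x axis of seat, either way round below 0.08 rad and linear speed of long_tube below 0.02 m/s); the robot touches nothing.
It fails at once if the tube is rammed into the end plate with more than 30 N (contact force between long_tube and end_plate above 30 N).
It fails at once if the short tube is moved by more than 30 mm (distance of short_tube_mid from where it was at the start of the episode above 0.03 m).
It fails at once if a bystander is moved by more than 40 mm (distance of any of ring_pack_a, ring_pack_b, bar_a, bar_b, tin, rattan from where it was at the start of the episode above 0.04 m).
It also fails if it takes over 72 s, if anything falls off the work surface, if the arm or the gripper's body presses on something with over 40 N, if the wrist force passes 120 N, or if a joint passes its speed limit or range.

## Working session

There is one attempt and no reset: what is moved stays moved. The work goes in short steps, Python scripts to look and compute and a tool call to move; the robot and the scene stay as the last step left them, time stands still between calls to the robot, and variables do not carry over. Pictures are saved under pics/ and viewed, at most 10 in all, crops included, and the job is handed in when it is done.

Besides the shell and the picture viewer there is one more tool, called after ">>>" by a JSON object that holds its "op" and its "data". send_rows: Moves the arm, as the interface text tells. Its arguments: {"type":"object","properties":{"commands":{"type":"string"},"grip_force":{"type":"number"}},"required":["commands"]}

```bash
mkdir -p pics
python3 - <<'E'
from station import readout, cams
import cv2,pickle
s=readout.sense()
for k in('t','tcp_pos','tool_rot','finger_gap','force'):print(k,s[k])
d={}
for n in("scene","side"):
    c=cams.snapshot(n);d[n]=c
    cv2.imwrite(f"pics/{n}0.png",c["pixels"][:,:,::-1]);print(n,c["eye"],c["rotation"],c["intrinsics"])
pickle.dump(d,open("d0.pkl","wb"))
E
```

```text
t 0.0
tcp_pos [0.21440613 0.58632105 0.23832667]
tool_rot [ 1.74503757e-01  9.84655891e-01 -1.03891997e-03 -3.68628320e-04]
finger_gap 0.9996869089358005
force [ 0.344048    0.22042856 -0.0007072 ]
scene [-0.14517703 -0.82512647  1.09557443] [ 0.87116938 -0.31575406  0.13596757 -0.35053689] [[557.97705236   0.         320.94693488]
 [  0.         557.97705236 227.01119732]
 [  0.           0.           1.        ]]
side [ 0.27838187 -1.12807001  1.04683857] [ 0.90839534 -0.08799666  0.04651367 -0.40609232] [[553.03434302   0.         327.23861716]
 [  0.         553.03434302 229.58305157]
 [  0.           0.           1.        ]]
```

View pics/scene0.png

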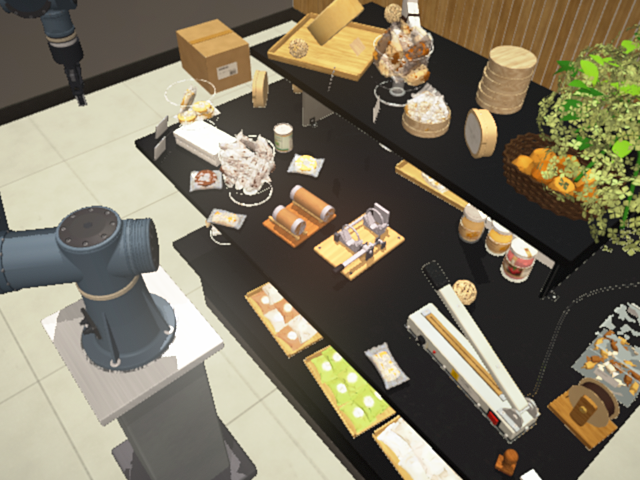

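View pics/side0.png

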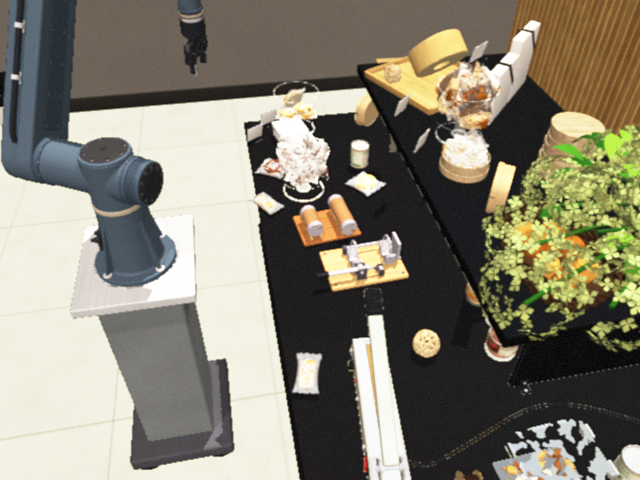

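The scene view shows the clamp around (360,245) and the stand around (300,215). In the side view they are at (365,265) and (327,220), with the long tube on the far side of the stand. I'll enlarge both.

```bash
cat > h.py <<'E'
import numpy as np,cv2
from scipy.spatial.transform import Rotation as R
def ray(c,u,v):
    K=np.array(c["intrinsics"]);d=R.from_quat(c["rotation"]).as_matrix()@np.linalg.inv(K)@[u,v,1]
    return np.array(c["eye"]),d
def atz(c,u,v,z):
    e,d=ray(c,u,v);return e+d*(z-e[2])/d[2]
def proj(c,p):
    q=R.from_quat(c["rotation"]).as_matrix().T@(np.array(p)-c["eye"]);q=np.array(c["intrinsics"])@q;return q[:2]/q[2]
def crop(c,x,y,w,h,s):
    return cv2.resize(c["pixels"][y:y+h,x:x+w,::-1],None,fx=s,fy=s,interpolation=cv2.INTER_CUBIC)
E
python3 - <<'E'
import pickle,cv2,numpy as np
from h import *
d=pickle.load(open("d0.pkl","rb"))
a=crop(d["scene"],255,175,160,110,5);b=crop(d["side"],285,185,133,110,5)
cv2.imwrite("pics/c1.png",a);cv2.imwrite("pics/c2.png",b)
print(atz(d["scene"],360,245,.03),atz(d["side"],365,265,.03))
E
```

```text
[ 0.57187334 -0.15889489  0.03      ] [ 0.58523596 -0.16624087  0.03      ]
```

View pics/c1.png

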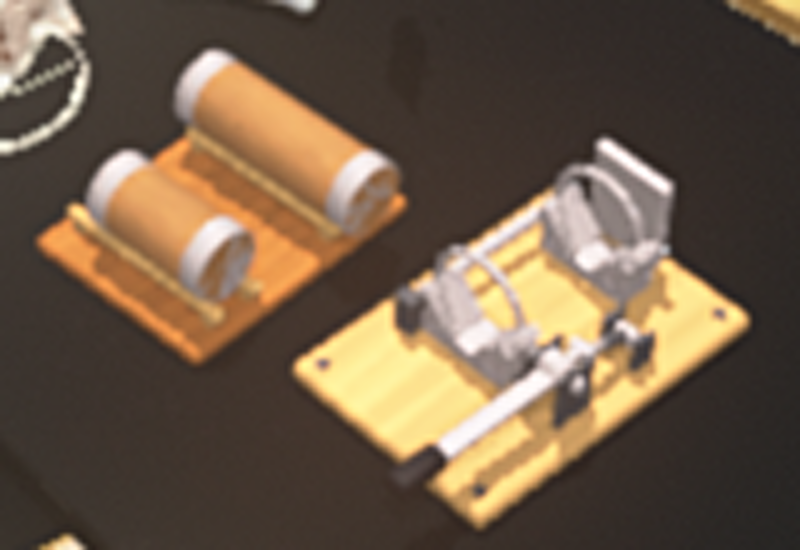

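View pics/c2.png

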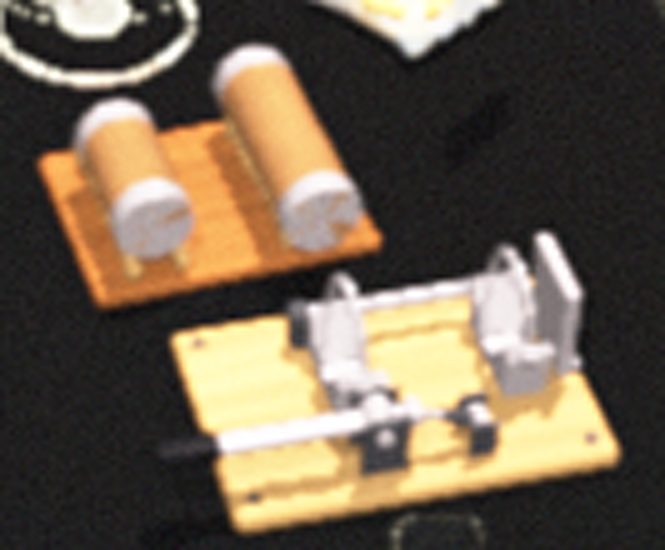

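Crop 1 (scene) shows board corners at about (295,367), (480,517) and (750,315), stand corners at (38,240), (198,358) and (405,203), and the long tube's near cap at about (368,197). Crop 2 (side) shows board corners at (172,333), (235,520) and (618,458), stand corners at (40,158), (98,300) and (380,243), and the cap at (322,215). The tab is at (420,465) in crop 1 and (187,447) in crop 2. Next I'll fit the poses.

```bash
cat > fit.py <<'E'
import pickle
from h import *
from scipy.optimize import least_squares
d=pickle.load(open("d0.pkl","rb"))
S,D=d["scene"],d["side"]
s=lambda x,y:(S,255+x/5-.4,175+y/5-.4)
t=lambda x,y:(D,285+x/5-.4,185+y/5-.4)
def W(p,l):
    c,n=np.cos(p[2]),np.sin(p[2]);return np.array([p[0]+c*l[0]-n*l[1],p[1]+n*l[0]+c*l[1],l[2]])
def fit(obs,x0):
    f=lambda p:np.concatenate([proj(o[0],W(p,l))-o[1:] for o,l in obs])
    r=least_squares(f,x0,loss='soft_l1');print(r.x,np.round(r.fun.reshape(-1,2),1).tolist());return r.x
B=[(-.08,.058,.012),(-.08,-.082,.012),(.125,-.082,.012)]
tab=(-.099,-.055,.040)
E
python3 - <<'E'
from fit import *
obs=[(s(295,367),B[0]),(s(480,517),B[1]),(s(750,315),B[2]),(t(172,333),B[0]),(t(235,520),B[1]),(t(618,458),B[2]),
 (s(598,140),(.11,.025,.072)),(s(674,187),(.11,-.025,.072))]
c=fit(obs,[.57,-.16,.0])
C=[(-.0825,.0625,.01),(-.0825,-.0625,.01),(.0825,-.0625,.01)]
st=fit([(s(38,240),C[0]),(s(198,356),C[1]),(s(405,203),C[2]),(t(40,158),C[0]),(t(98,300),C[1]),(t(380,243),C[2])],[.55,.1,0])
print("tab pred",W(c,tab),"px",atz(*s(420,465),.04),atz(*t(187,447),.04))
print("long on stand",W(st,(.045,0,.04)),"cap pred",W(st,(.045,-.065,.04)),"cap obs",atz(*s(368,197),.04),atz(*t(322,215),.04))
print("far cap top pred",W(st,(.045,.065,.062)),atz(*s(212,52),.062),atz(*t(245,46),.062))
print("short cap pred",W(st,(-.045,-.0425,.04)),atz(*s(222,262),.04))
print("seat",W(c,(.045,0,.048)),"pivot",W(c,(0,-.055,.04)))
E
```

```text
[ 0.56546569 -0.12954511  0.04385915] [[-0.8, -0.7], [-0.0, 0.4], [0.5, 0.5], [0.4, -0.2], [0.7, 0.1], [1.1, -1.1], [-0.2, 1.1], [-1.6, 1.5]]
[0.52282257 0.03068355 0.10651822] [[-0.4, 0.1], [-0.3, 0.7], [0.9, -0.2], [-0.1, -0.2], [0.0, -0.1], [0.4, -0.4]]
tab pred [ 0.46897238 -0.18883288  0.04      ] px [ 0.4728575 -0.1867842  0.04     ] [ 0.46824671 -0.18641952  0.04      ]
long on stand [0.56756752 0.03546781 0.04      ] cap pred [ 0.57447812 -0.02916379  0.04      ] cap obs [ 0.5759844  -0.02769708  0.04      ] [ 0.57463453 -0.02778076  0.04      ]
far cap top pred [0.56065693 0.10009941 0.062     ] [0.56884692 0.09798611 0.062     ] [0.55775443 0.09961693 0.062     ]
short cap pred [ 0.48259609 -0.01635984  0.04      ] [ 0.48452044 -0.01596798  0.04      ]
seat [ 0.61042242 -0.12757208  0.048     ] pivot [ 0.56787717 -0.18449222  0.04      ]
```

```bash
cat > go.py <<'E'
# python3 go.py x y z yawdeg : shares needed (tool frame at target yaw), total
import sys
from h import *
from station import readout
s=readout.sense();M=R.from_quat(s["tool_rot"]).as_matrix();yy=np.degrees(np.arctan2(M[1,1],M[0,1]))
t=[float(a) for a in sys.argv[1:5]]
print("t",s["t"],"tcp",np.round(s["tcp_pos"],4),"yaw_y",round(yy,2),"gap",round(s["finger_gap"],3),"F",np.round(s["force"],1),"q",np.round(s["q"],2))
a=np.radians(t[3]);X=np.array([np.cos(a+np.pi/2),np.sin(a+np.pi/2)]);Y=np.array([np.cos(a),np.sin(a)])
dp=np.array(t[:3])-s["tcp_pos"]
print("shares x %.2f y %.2f z %.2f spin %.2f"%(dp[:2]@X/.02,dp[:2]@Y/.02,-dp[2]/.02,-(t[3]-yy)/4))
E
python3 - <<'E'
from fit import *
e1,a=ray(S,245,140);e2,b=ray(D,303,140)
k=np.linalg.lstsq(np.c_[a,-b],e2-e1,rcond=None)[0];print(e1+k[0]*a,e2+k[1]*b)
E
python3 go.py .47 -.187 .16 92.5
```

```text
[0.49289375 0.22408221 0.17917217] [0.49065011 0.2215584  0.17472039]
t 0.1 tcp [0.2144 0.5864 0.2384] yaw_y 69.9 gap 1.0 F [-0.2  0.3 -0.4] q [ 1.04  0.53  1.43 -0.    1.18 -0.18]
shares x -11.08 y -39.19 z 3.92 spin -5.65
```

>>> {"op": "send_rows", "data": {"commands": "40 0 0 -1 -0.94;40 0 0 -1 -0.94;40 0 0 -1 -0.94;40 0 0 -1 -0.94;40 0 0 -1 -0.94;40 0 0 -1 -0.95;40 -0.5 -1 0 0;40 -0.5 -1 0 0;40 -0.5 -1 0 0;40 -0.5 -1 0 0;40 -0.5 -1 0 0;40 -0.5 -1 0 0;40 -0.5 -1 0 0;40 -0.5 -1 0 0;40 -0.5 -1 0 0;40 -0.5 -1 0 0;40 -0.5 -1 0 0;40 -0.5 -1 0 0;40 -0.5 -1 0 0;40 -0.5 -1 0 0", "grip_force": 40}}

```text
t: 1.77
tcp_pos: [0.3669, 0.3122, 0.359]
tool_rot: [-0.022, 1.0, -0.0, -0.0]
force: [0.8, -0.6, 0.2]
finger_gap: 0.466
gripper_force: 0.0
```

>>> {"op": "send_rows", "data": {"commands": "40 -0.2 -1 0 0;40 -0.2 -1 0 0;40 -0.2 -1 0 0;40 -0.2 -1 0 0;40 -0.2 -1 0 0;40 -0.2 -1 0 0;40 -0.2 -1 0 0;40 -0.2 -1 0 0;40 -0.2 -1 0 0;40 -0.2 -1 0 0;40 -0.2 -1 0 0;40 -0.2 -1 0 0;40 -0.2 -1 0 0;40 -0.2 -1 0 0;40 -0.2 -1 0 0;40 -0.2 -1 0 0"}}

```text
t: 3.1
tcp_pos: [0.4445, -0.0045, 0.359]
tool_rot: [-0.022, 1.0, 0.0, -0.0]
force: [0.3, 0.2, -0.2]
finger_gap: 0.468
gripper_force: 0.0
```

```bash
python3 go.py .47 -.187 .16 92.5
```

```text
t 3.1 tcp [ 0.4445 -0.0045  0.359 ] yaw_y 92.49 gap 0.468 F [ 0.3  0.2 -0.2] q [-0.26  0.14  1.69  0.    1.32 -1.88]
shares x -0.88 y -9.17 z 9.95 spin -0.00
```

>>> {"op": "send_rows", "data": {"commands": "40 -0.1 -1 0.8 0;40 -0.1 -1 0.8 0;40 -0.1 -1 0.8 0;40 -0.1 -1 0.8 0;40 -0.1 -1 0.8 0;40 -0.1 -1 0.8 0;40 -0.1 -1 0.8 0;40 -0.1 -1 0.8 0;40 -0.08 -1 0.8 0;40 0 -0.17 0.8 0;40 0 0 0 0;40 0 0 0 0"}}

```text
t: 4.1
tcp_pos: [0.4694, -0.1856, 0.1984]
tool_rot: [-0.021, 1.0, 0.001, -0.001]
force: [0.6, -0.6, 0.1]
finger_gap: 0.467
gripper_force: 0.0
```

Run:
```python
from station import cams,readout
import cv2,pickle
c=cams.snapshot("wrist");pickle.dump(c,open("w1.pkl","wb"));cv2.imwrite("pics/w1.png",c["pixels"][:,:,::-1])
from fit import *
c0=[.5655,-.1295,.0439]
print(c["eye"],readout.sense()["tcp_pos"])
for l in B+[tab,(.0,.0,.017),(-.1,-.055,.046),(.11,.025,.072),(.11,-.025,.072)]:print(l,proj(c,W(c0,l)).round(0))
```

```text
[ 0.38939759 -0.18837394  0.33415756] [ 0.4699751  -0.18557959  0.19928824]
(-0.08, 0.058, 0.012) [445. 240.]
(-0.08, -0.082, 0.012) [278. 240.]
(0.125, -0.082, 0.012) [285. 437.]
(-0.099, -0.055, 0.04) [310. 227.]
(0.0, 0.0, 0.017) [373. 328.]
(-0.1, -0.055, 0.046) [310. 228.]
(0.11, 0.025, 0.072) [406. 476.]
(0.11, -0.025, 0.072) [347. 476.]
```

View pics/w1.png

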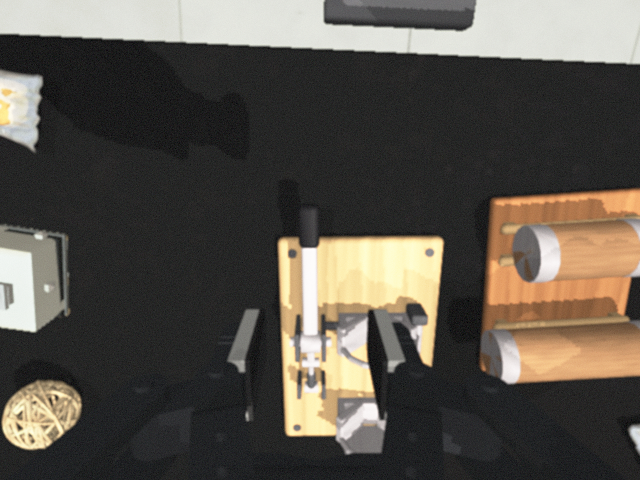

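The wrist view agrees with the fit. Board corners are at (279,237), (443,237) and (286,436), and the tab is centred at (310,226). I'll go down and pinch the tab.

>>> {"op": "send_rows", "data": {"commands": "40 0.15 -0.14 1 0;40 0 0 1 0;40 0 0 1 0;40 0 0 1 0;40 0 0 1 0;40 0 0 1 0;40 0 0 1 0;40 0 0 0.8 0;40 0 0 0.6 0;40 0 0 0 0;0 0 0 0 0;0 0 0 0 0;0 0 0 0 0;0 0 0 0 0;0 0 0 0 0;0 0 0 0 0", "grip_force": 40}}

```text
t: 5.48
tcp_pos: [0.4684, -0.1907, 0.0328]
tool_rot: [-0.023, 1.0, -0.002, 0.001]
force: [-1.9, -4.3, -2.5]
finger_gap: 0.173
gripper_force: 42.8
```

>>> {"op": "send_rows", "data": {"commands": "0 -0.02 -0.1 -0.5 0;0 -0.07 0 -0.49 0;0 -0.12 0 -0.48 0;0 -0.17 0 -0.46 0;0 -0.21 0 -0.45 0;0 -0.26 0 -0.42 0;0 -0.3 0 -0.4 0;0 -0.34 0 -0.36 0;0 0 0 0 0;0 0 0 0 0"}}

```text
t: 6.32
tcp_pos: [0.4991, -0.1895, 0.1051]
tool_rot: [-0.022, 1.0, -0.001, 0.002]
force: [3.3, 3.2, 8.2]
finger_gap: 0.18
gripper_force: 44.9
```

Run:
```python
from station import cams,readout
import cv2,pickle
from h import *
c=cams.snapshot("side");cv2.imwrite("pics/s2.png",crop(c,285,165,150,130,5)[:600]);print(readout.sense()["force"])
```

```text
[ 2.96137015  3.90988482 10.24483143]
```

View pics/s2.png

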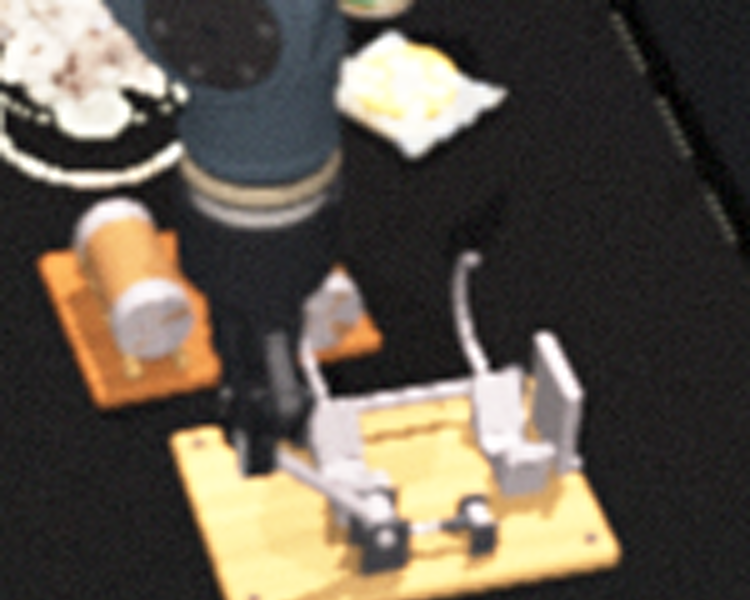

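Picture: both hoops stand open, with the lever up in the fingers around (260,460). I'll release, rise and turn towards the long tube.

>>> {"op": "send_rows", "data": {"commands": "45 0 0 0 0;45 0 0 0 0;45 0 0 0 0;45 0 0 0 0;45 0 0 -1 0;45 0 0 -1 0;64 0 0 -1 1;64 0 0 -1 1;64 0 0 -1 1;64 0 0 -1 1;64 0 0 -1 1;64 0 0 0 1;64 0 0 0 1;64 0 0 0 1;64 0 0 0 1;64 0 0 0 1;64 0 0 0 1;64 0 0 0 1;64 0 0 0 1;64 0 0 0 1"}}

```text
t: 8.03
tcp_pos: [0.4966, -0.1897, 0.242]
tool_rot: [0.452, 0.892, -0.0, -0.001]
force: [1.0, -0.5, 0.0]
finger_gap: 0.747
gripper_force: 0.0
```

>>> {"op": "send_rows", "data": {"commands": "64 0 0 0 1;64 0 0 0 1;64 0 0 0 1;64 0 0 0 1;64 0 0 0 1;64 0 0 0 1;64 0 0 0 1;64 0 0 0 0.6;64 0 0 0 0;64 0 0 0 0"}}

```text
t: 8.87
tcp_pos: [0.4969, -0.1897, 0.2422]
tool_rot: [0.668, 0.744, -0.0, -0.001]
force: [0.1, -0.4, 0.0]
finger_gap: 0.752
gripper_force: 0.0
```

```bash
python3 go.py .568 .0365 .14 6.1
```

```text
t 8.8667 tcp [ 0.4969 -0.1897  0.2422] yaw_y 6.15 gap 0.752 F [ 0.1 -0.4  0. ] q [-0.57  0.4   1.66 -0.    1.08 -0.68]
shares x 10.87 y 4.74 z 5.11 spin 0.01
```

>>> {"op": "send_rows", "data": {"commands": "64 0.9 0.4 0 0;64 0.9 0.4 0 0;64 0.9 0.4 0 0;64 0.9 0.4 0 0;64 0.9 0.4 0 0;64 0.9 0.4 0 0;64 0.9 0.4 0 0;64 0.9 0.4 0.6 0;64 0.9 0.4 0.9 0;64 0.9 0.4 0.9 0;64 0.9 0.4 0.9 0;64 0.97 0.34 0.9 0;64 0 0 0.9 0;64 0 0 0 0;64 0 0 0 0"}}

```text
t: 10.12
tcp_pos: [0.5676, 0.0367, 0.1396]
tool_rot: [0.668, 0.744, -0.001, -0.001]
force: [-0.7, 0.6, 0.9]
finger_gap: 0.751
gripper_force: 0.0
```

```bash
python3 go.py .568 .0365 .036 6.1
python3 - <<'E'
from station import cams
import cv2
from fit import *
c=cams.snapshot("wrist");cv2.imwrite("pics/w2.png",c["pixels"][:,:,::-1]);pickle.dump(c,open("w2.pkl","wb"))
st=[.5228,.0307,.1065]
for l in [(.067,.065,.04),(.023,.065,.04),(.067,-.065,.04),(.023,-.065,.04)]:print(l,proj(c,W(st,l)).round(0))
E
```

```text
t 10.1167 tcp [0.5676 0.0367 0.1396] yaw_y 6.17 gap 0.751 F [-0.7  0.6  0.9] q [-0.13  0.59  1.66 -0.    0.89 -0.24]
shares x -0.01 y 0.02 z 5.18 spin 0.02
(0.067, 0.065, 0.04) [355. 148.]
(0.023, 0.065, 0.04) [277. 148.]
(0.067, -0.065, 0.04) [349. 347.]
(0.023, -0.065, 0.04) [283. 347.]
```

View pics/w2.png

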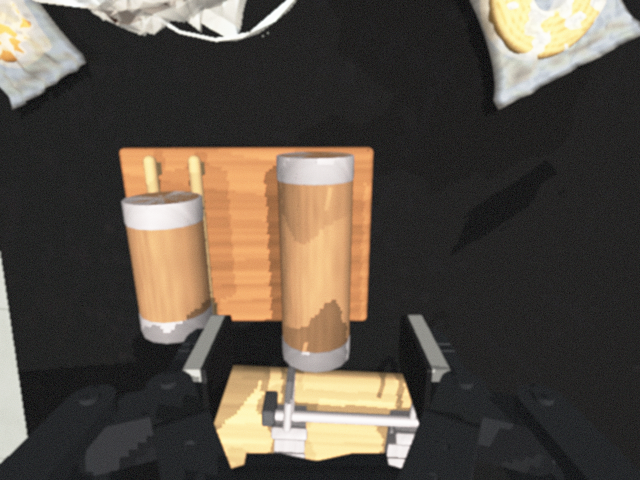

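Run:
```python
from fit import *
c=pickle.load(open("w2.pkl","rb"))
st=[.5228,.0307,.1065]
for y in(.065,.067,-.061,-.063,-.065):
  for z in (.04,.062):print(y,z,proj(c,W(st,(.045,y,z))).round(0))
```

```text
0.065 0.04 [316. 148.]
0.065 0.062 [316. 152.]
0.067 0.04 [316. 145.]
0.067 0.062 [316. 148.]
-0.061 0.04 [316. 342.]
-0.061 0.062 [316. 361.]
-0.063 0.04 [316. 345.]
-0.063 0.062 [316. 364.]
-0.065 0.04 [316. 347.]
-0.065 0.062 [316. 367.]
```

The tube spans columns 277–354 and rows 153–368, which matches the stand fit, so its centre is about (0.5676, 0.0355). Going down to grasp it.

>>> {"op": "send_rows", "data": {"commands": "64 -0.06 0 0.9 0;64 0 0 0.9 0;64 0 0 0.9 0;64 0 0 0.9 0;64 0 0 0.8 0;64 0 0 0.5 0;64 0 0 0.28 0;64 0 0 0 0;0 0 0 0 0;0 0 0 0 0;0 0 0 0 0;0 0 0 0 0;0 0 0 0 0;0 0 0 0 0", "grip_force": 40}}

```text
t: 11.33
tcp_pos: [0.5671, 0.0351, 0.0381]
tool_rot: [0.668, 0.744, -0.001, -0.001]
force: [-5.3, -2.1, 6.5]
finger_gap: 0.495
gripper_force: 40.3
```

>>> {"op": "send_rows", "data": {"commands": "0 0 0 -0.5 0;0 0 0 -1 0;0 0 0 -1 0;0 0 0 -1 0;0 0 0 -1 0;0 0 0 -1 0;0 0 0 -1 -1;0 0 0 -1 -1;0 0 0 0 -1;0 0 0 0 -1;0 0 0 0 -1;0 0 0 0 -1;0 0 0 0 -1;0 0 0 0 -1;0 0 0 0 -1;0 0 0 0 -1;0 0 0 0 -1;0 0 0 0 -1;0 0 0 0 -1;0 0 0 0 -1"}}

```text
t: 13.0
tcp_pos: [0.5693, 0.0356, 0.1879]
tool_rot: [0.239, 0.971, 0.0, 0.001]
force: [1.1, 0.5, -1.9]
finger_gap: 0.495
gripper_force: 41.4
```

>>> {"op": "send_rows", "data": {"commands": "0 0 0 0 -1;0 0 0 0 -1;0 0 0 0 -1;0 0 0 0 -1;0 0 0 0 -1;0 0 0 0 -1;0 0 0 0 -1;0 0 0 0 -0.6;0 0 0 0 0;0 0 0 0 0"}}

```text
t: 13.83
tcp_pos: [0.569, 0.0355, 0.1876]
tool_rot: [-0.021, 1.0, 0.0, 0.001]
force: [0.0, 0.0, -1.6]
finger_gap: 0.5
gripper_force: 41.4
```

```bash
python3 - <<'E'
from fit import *
print(W([.564,-.1295,.0439],(.032,0,.048)),W([.564,-.1295,.0439],(.045,0,.048)))
E
python3 go.py .596 -.1281 .17 92.5
```

```text
[ 0.59596917 -0.12809565  0.048     ] [ 0.60895664 -0.12752513  0.048     ]
t 13.8333 tcp [0.569  0.0355 0.1876] yaw_y 92.43 gap 0.5 F [ 0.   0.  -1.6] q [-0.13  0.52  1.63  0.    1.   -1.75]
shares x -0.99 y -8.23 z 0.88 spin -0.02
```

>>> {"op": "send_rows", "data": {"commands": "0 -0.11 -0.9 0 0;0 -0.11 -0.9 0 0;0 -0.11 -0.9 0 0;0 -0.11 -0.9 0 0;0 -0.11 -0.9 0 0;0 -0.11 -0.9 0 0;0 -0.11 -0.9 0 0;0 -0.11 -0.9 0 0;0 -0.11 -0.9 0 0;0 0 -0.13 0 0;0 0 0 0.9 0;0 0 0 0.9 0;0 0 0 0.9 0;0 0 0 0.9 0;0 0 0 0.9 0;0 0 0 0.9 0;0 0 0 0.4 0;0 0 0 0 0;0 0 0 0 0"}}

```text
t: 15.42
tcp_pos: [0.5957, -0.1278, 0.071]
tool_rot: [-0.022, 1.0, 0.0, -0.0]
force: [-0.0, -1.1, -1.2]
finger_gap: 0.498
gripper_force: 41.4
```

```bash
python3 go.py .596 -.1281 .046 92.5;python3 - <<'E'
from station import cams
from h import *
a=crop(cams.snapshot("side"),310,175,125,120,4);b=crop(cams.snapshot("scene"),310,170,75,120,4)
cv2.imwrite("pics/s3.png",np.hstack([a,b]))
E
```

```text
t 15.4167 tcp [ 0.5957 -0.1278  0.071 ] yaw_y 92.5 gap 0.498 F [-0.  -1.1 -1.2] q [-0.39  0.73  1.6   0.    0.81 -2.01]
shares x -0.02 y -0.01 z 1.25 spin -0.00
```

View pics/s3.png

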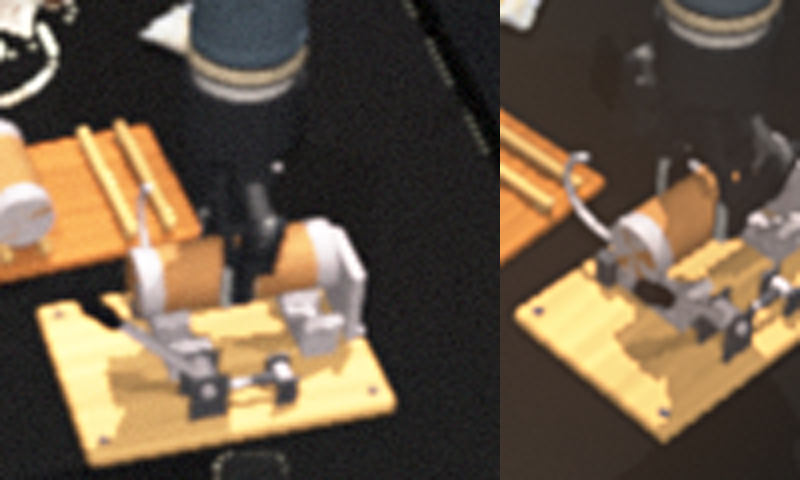

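The tube is above the groove and parallel to it, short of the plate. The hoops are open and the lever is up. Lowering gently.

>>> {"op": "send_rows", "data": {"commands": "0 0 0 0.3 0;0 0 0 0.3 0;0 0 0 0.2 0;0 0 0 0.15 0;0 0 0 0.1 0;0 0 0 0 0;0 0 0 0 0"}}

```text
t: 16.1
tcp_pos: [0.5955, -0.1282, 0.0497]
tool_rot: [-0.022, 1.0, 0.0, -0.0]
force: [0.1, -0.2, -2.1]
finger_gap: 0.501
gripper_force: 41.4
```

>>> {"op": "send_rows", "data": {"commands": "0 0 0 0.1 0;0 0 0 0 0;0 0 0 0 0"}}

```text
t: 16.35
tcp_pos: [0.5955, -0.1282, 0.0479]
tool_rot: [-0.022, 1.0, 0.0, -0.0]
force: [-0.2, -0.2, -1.8]
finger_gap: 0.501
gripper_force: 41.4
```

>>> {"op": "send_rows", "data": {"commands": "0 0 0 0.1 0;0 0 0 0 0;0 0 0 0 0"}}

```text
t: 16.6
tcp_pos: [0.5962, -0.129, 0.0465]
tool_rot: [-0.022, 1.0, -0.001, 0.001]
force: [0.4, -2.4, 2.7]
finger_gap: 0.503
gripper_force: 41.7
```

>>> {"op": "send_rows", "data": {"commands": "0 0 0 0.1 0;0 0 0 0 0;0 0 0 0 0"}}

```text
t: 16.85
tcp_pos: [0.5962, -0.1293, 0.0461]
tool_rot: [-0.023, 1.0, -0.001, 0.001]
force: [-2.7, -3.6, 12.9]
finger_gap: 0.497
gripper_force: 42.7
```

Seated at a TCP height of about 0.0465. I'll ease the down pressure and slide towards the plate.

>>> {"op": "send_rows", "data": {"commands": "0 0 -0.06 -0.08 0;0 -0.1 0 0 0;0 -0.1 0 0 0;0 -0.1 0 0 0;0 -0.1 0 0 0;0 0 0 0 0"}}

```text
t: 17.35
tcp_pos: [0.6007, -0.1291, 0.0461]
tool_rot: [-0.023, 1.0, 0.0, -0.003]
force: [-7.5, -2.7, 11.2]
finger_gap: 0.496
gripper_force: 42.7
```

>>> {"op": "send_rows", "data": {"commands": "0 -0.08 0 0 0;0 0 0 0 0;0 0 0 0 0"}}

```text
t: 17.6
tcp_pos: [0.6021, -0.129, 0.0461]
tool_rot: [-0.023, 1.0, 0.0, -0.004]
force: [-8.4, -2.2, 10.7]
finger_gap: 0.5
gripper_force: 42.8
```

>>> {"op": "send_rows", "data": {"commands": "0 0 0 -0.08 0;0 0 0 0 0;0 0 0 0 0"}}

```text
t: 17.85
tcp_pos: [0.6052, -0.1287, 0.0466]
tool_rot: [-0.022, 1.0, 0.0, -0.0]
force: [-0.3, -0.7, -0.4]
finger_gap: 0.498
gripper_force: 41.5
```

>>> {"op": "send_rows", "data": {"commands": "0 -0.1 0 0 0;0 0 0 0 0;0 0 0 0 0"}}

```text
t: 18.1
tcp_pos: [0.6053, -0.1287, 0.0465]
tool_rot: [-0.022, 1.0, 0.0, -0.002]
force: [-4.2, -1.5, 2.3]
finger_gap: 0.498
gripper_force: 41.8
```

>>> {"op": "send_rows", "data": {"commands": "0 -0.05 0 -0.03 0;0 0 0 0 0;0 0 0 0 0"}}

```text
t: 18.35
tcp_pos: [0.6052, -0.1286, 0.0466]
tool_rot: [-0.022, 1.0, 0.001, -0.004]
force: [-5.6, -2.4, 0.0]
finger_gap: 0.502
gripper_force: 41.5
```

>>> {"op": "send_rows", "data": {"commands": "0 -0.05 0 0 0;0 0 0 0 0;0 0 0 0 0"}}

```text
t: 18.6
tcp_pos: [0.6053, -0.1286, 0.0465]
tool_rot: [-0.022, 1.0, 0.001, -0.005]
force: [-6.7, -3.5, 1.6]
finger_gap: 0.499
gripper_force: 41.8
```

>>> {"op": "send_rows", "data": {"commands": "0 -0.1 0 -0.03 0;0 0 0 0 0;0 0 0 0 0;0 0 0 0 0"}}

```text
t: 18.93
tcp_pos: [0.6053, -0.1286, 0.0465]
tool_rot: [-0.023, 1.0, 0.001, -0.007]
force: [-12.4, -5.0, 2.1]
finger_gap: 0.499
gripper_force: 41.7
```

Run:
```python
from station import cams
from h import *
c=cams.snapshot("side");pickle=__import__("pickle");pickle.dump(c,open("s4.pkl","wb"))
a=crop(c,310,205,100,75,8)
cv2.imwrite("pics/s4.png",a)
```

```text
(no output)
```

View pics/s4.png

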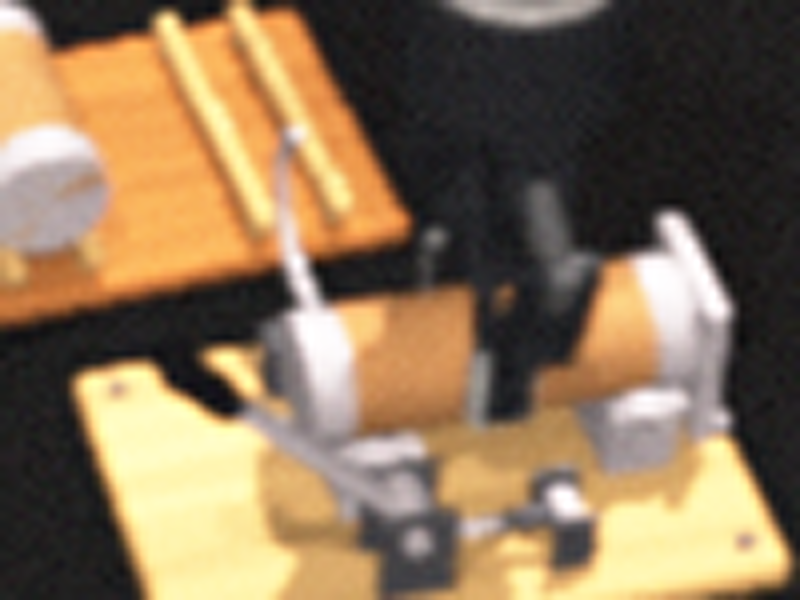

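The tube's cap at (675,300) meets the plate at (710,320), and 12 N builds up without any motion, so it bears on the plate. I'll ease the push, release and rise.

>>> {"op": "send_rows", "data": {"commands": "0 0.1 0 0 0;0 0.03 0 0 0;60 0 0 0 0;60 0 0 0 0;60 0 0 0 0;60 0 0 0 0;60 0 0 -0.5 0;60 0 0 -1 0;60 0 0 -1 0;60 0 0 -1 0;60 0 0 -1 0;60 0 0 -1 0;0 0 0 -1 0;0 0 0 -1 0;0 0 0 0 0"}}

```text
t: 20.23
tcp_pos: [0.6115, -0.1297, 0.2038]
tool_rot: [-0.022, 1.0, -0.002, 0.005]
force: [0.9, 0.2, 0.6]
finger_gap: 0.287
gripper_force: 0.0
```

```bash
python3 - <<'E'
from fit import *
print(W([.564,-.1295,.0439],(-.072,-.056,.112)))
E
python3 go.py .495 -.189 .15 92.5
```

```text
[ 0.49452698 -0.18860583  0.112     ]
t 20.2333 tcp [ 0.6115 -0.1297  0.2038] yaw_y 92.52 gap 0.287 F [0.9 0.2 0.6] q [-0.39  0.56  1.48  0.    1.09 -2.  ]
shares x 5.95 y -2.71 z 2.69 spin 0.00
```

>>> {"op": "send_rows", "data": {"commands": "0 0.8 -0.36 0 0;0 0.8 -0.36 0 0;0 0.8 -0.36 0 0;0 0.8 -0.36 0 0;0 0.8 -0.36 0 0;0 0.8 -0.36 0.5 0;0 0.8 -0.36 0.5 0;0 0.4 -0.2 0.9 0;0 0 0 0.9 0;0 0 0 0 0;0 0 0 0 0"}}

```text
t: 21.15
tcp_pos: [0.4906, -0.1881, 0.1417]
tool_rot: [-0.022, 1.0, 0.001, -0.001]
force: [-0.1, 0.1, 0.8]
finger_gap: 0.001
gripper_force: 0.0
```

>>> {"op": "send_rows", "data": {"commands": "0 0 0 0.4 0;0 0 0 0.3 0;0 0 0 0.2 0;0 0 0 0 0"}}

```text
t: 21.48
tcp_pos: [0.4885, -0.1884, 0.1257]
tool_rot: [-0.023, 1.0, -0.0, -0.003]
force: [-8.3, -2.0, 15.5]
finger_gap: 0.005
gripper_force: 7.7
```

>>> {"op": "send_rows", "data": {"commands": "0 0.3 0 0.36 0;0 0.3 0 0.4 0;0 0.26 0 0.42 0;0 0.21 0 0.45 0;0 0 0 0 0"}}

```text
t: 21.9
tcp_pos: [0.4697, -0.1894, 0.0915]
tool_rot: [-0.022, 1.0, -0.0, 0.0]
force: [0.5, -0.5, 0.9]
finger_gap: -0.001
gripper_force: 0.4
```

>>> {"op": "send_rows", "data": {"commands": "0 0.17 0 0.46 0;0 0.12 0 0.48 0;0 0.07 0 0.45 0;0 0 0 0.3 0;0 0 0 0 0;0 0 0 0 0"}}

```text
t: 22.4
tcp_pos: [0.4627, -0.1896, 0.0577]
tool_rot: [-0.022, 1.0, 0.0, -0.0]
force: [0.3, 0.7, 1.0]
finger_gap: -0.002
gripper_force: 0.0
```

>>> {"op": "send_rows", "data": {"commands": "0 -0.1 0 0.15 0;0 0 0 0.15 0;0 0 0 0.1 0;0 0 0 0 0;0 0 0 0 0"}}

```text
t: 22.82
tcp_pos: [0.4655, -0.19, 0.0536]
tool_rot: [-0.022, 1.0, -0.001, 0.002]
force: [-3.4, 3.2, 30.5]
finger_gap: -0.006
gripper_force: 15.1
```

Run:
```python
from station import cams
from h import *
import pickle
c=cams.snapshot("side");e=cams.snapshot("scene");pickle.dump((c,e),open("s5.pkl","wb"))
a=crop(c,310,205,100,75,5);b=crop(e,305,190,110,90,5)
cv2.imwrite("pics/s5.png",np.hstack([a[:,:400],b[30:405,:400]]))
```

```text
(no output)
```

View pics/s5.png

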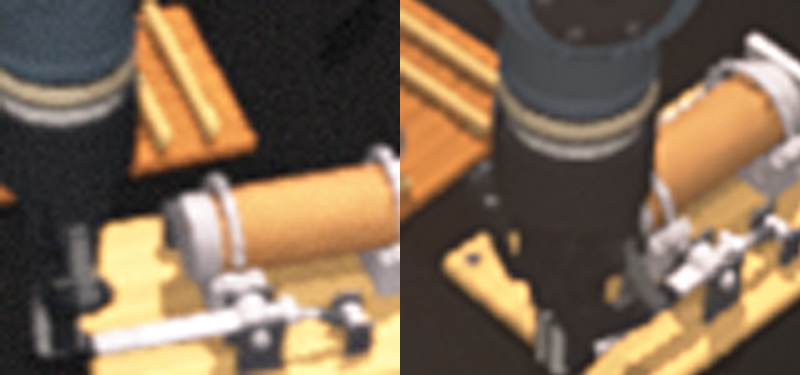

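The hoops are over the tube, and the lever is flat at the expected height (0.0536, against 0.054 predicted) with 30 N on its stop. I'll retreat, then check numerically that the tube hasn't moved since it was against the plate.

>>> {"op": "send_rows", "data": {"commands": "0 0 0 -0.3 0;0 0 0 -0.8 0;0 0 0 -1 0;0 0 0 -1 0;0 0 0 -1 0;0 0 0 -1 0;0 0 0 -1 0;0 0 0 -1 0;0 0 0 0 0;0 0 0 0 0"}}

```text
t: 23.75
tcp_pos: [0.4653, -0.19, 0.193]
tool_rot: [-0.022, 1.0, -0.001, 0.001]
force: [-0.1, -0.8, -1.1]
finger_gap: 0.002
gripper_force: 0.0
```

Run:
```python
from station import cams,readout
from fit import *
c=cams.snapshot("side");a=pickle.load(open("s4.pkl","rb"));b=pickle.load(open("s5.pkl","rb"))[0]
print(readout.sense()["force"])
g=lambda i:cv2.resize(cv2.cvtColor(i["pixels"],cv2.COLOR_RGB2GRAY),None,fx=8,fy=8,interpolation=cv2.INTER_CUBIC)
A,B_,C_=g(a),g(b),g(c)
def shift(P,Q,x,y,w,h):
    T=P[y*8:(y+h)*8,x*8:(x+w)*8];r=cv2.matchTemplate(Q[(y-4)*8:(y+h+4)*8,(x-4)*8:(x+w+4)*8],T,cv2.TM_CCOEFF_NORMED)
    _,m,_,l=cv2.minMaxLoc(r);return round(m,2),(l[0]/8-4,l[1]/8-4)
print("near part vs pushed",shift(A,C_,349,246,11,10),"right cap",shift(A,C_,384,238,12,12))
print("lever b->c",shift(B_,C_,332,266,22,10))
print("plate",shift(A,C_,393,231,9,26),"board hole",shift(A,C_,396,268,10,8))
clamp=[.564,-.1295,.0439]
print("px/mm",(proj(c,W(clamp,(.045,0,.048)))-proj(c,W(clamp,(.035,0,.048))))/10)
print("lever-tab px pred down",proj(c,W(clamp,tab)),"up5deg",proj(c,W(clamp,(-.0986,-.055,.0486))))
d0=pickle.load(open("d0.pkl","rb"))["side"]
print("lever now vs initial",shift(g(d0),C_,320,268,34,12))
```

```text
[ 0.29954277  0.12848055 -0.16376657]
near part vs pushed (0.79, (0.125, 1.5)) right cap (0.75, (-1.5, -0.875))
lever b->c (0.99, (-0.125, 0.0))
plate (1.0, (0.0, -0.125)) board hole (1.0, (0.0, 0.0))
px/mm [ 0.36589197 -0.06015913]
lever-tab px pred down [321.89156252 274.71519095] up5deg [322.07023437 272.30411452]
lever now vs initial (1.0, (0.0, 0.125))
```

The lever's image matches the start exactly, so it is down. The tube check isn't clear because of the hoops, so I'll compare edge profiles.

Run:
```python
from station import cams
from fit import *
c=cams.snapshot("side");a=pickle.load(open("s4.pkl","rb"))
for r in(246,249,252,255):
  for n,i in(("A",a),("C",c)):
    print(r,n,"blue",i["pixels"][r,340:362,2].tolist())
for r in(239,242,246):
  for n,i in(("A",a),("C",c)):
    print(r,n,"far blue",i["pixels"][r,384:402,2].tolist())
```

```text
246 A blue [28, 35, 70, 106, 128, 129, 167, 236, 254, 253, 253, 252, 239, 178, 130, 128, 124, 110, 90, 85, 84, 86]
246 C blue [29, 27, 59, 99, 115, 124, 166, 224, 247, 249, 246, 243, 219, 138, 140, 221, 239, 169, 121, 123, 129, 127]
249 A blue [106, 100, 91, 76, 88, 112, 129, 167, 230, 247, 248, 249, 249, 233, 145, 92, 87, 88, 91, 92, 90, 85]
249 C blue [135, 122, 91, 65, 88, 104, 109, 136, 200, 233, 238, 242, 244, 217, 139, 148, 210, 212, 144, 112, 116, 120]
252 A blue [166, 154, 99, 64, 82, 105, 114, 127, 175, 225, 234, 233, 220, 190, 140, 98, 85, 87, 88, 87, 89, 89]
252 C blue [161, 142, 92, 65, 75, 92, 110, 118, 171, 232, 239, 236, 235, 216, 150, 115, 174, 211, 161, 106, 97, 93]
255 A blue [78, 117, 124, 116, 110, 110, 111, 122, 137, 173, 190, 195, 193, 184, 149, 95, 79, 75, 72, 75, 76, 76]
255 C blue [143, 106, 85, 84, 89, 97, 105, 112, 135, 174, 201, 200, 202, 187, 150, 101, 134, 173, 155, 93, 73, 76]
239 A far blue [56, 77, 102, 110, 120, 169, 243, 255, 253, 253, 250, 245, 243, 251, 239, 127, 33, 21]
239 C far blue [122, 107, 103, 154, 236, 251, 248, 253, 253, 252, 247, 231, 241, 250, 239, 132, 35, 25]
242 A far blue [75, 112, 130, 132, 134, 133, 167, 227, 247, 248, 249, 244, 228, 224, 246, 247, 184, 80]
242 C far blue [126, 128, 125, 118, 155, 228, 244, 240, 246, 249, 249, 240, 208, 216, 247, 248, 187, 82]
246 A far blue [101, 111, 114, 106, 112, 111, 114, 139, 190, 221, 223, 219, 192, 162, 144, 160, 139, 64]
246 C far blue [114, 117, 115, 108, 99, 151, 211, 228, 214, 224, 227, 220, 191, 154, 146, 159, 136, 65]
```

The near cap's edges are within about 0.1 px (under 0.5 mm) of where they were when the tube was pushed against the plate. Handing in.

```bash
python3 -c "
from station import sign_off
print(sign_off())"
```

```text
the job is handed in; nothing more can be done
None
```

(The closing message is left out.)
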